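# Push the stuck piston out of the clay extruder barrel

### The job

The orange piston is stuck in the clear barrel of the clay extruder. Take the push rod from its rack, put its brass tip into the barrel's blue-rimmed end and drive the piston right out of the other end, so that it drops into the blue tray and stays there. You will have to let go of the rod and take it again nearer its red tail to get it far enough; leave the rod where it is afterwards, and do not knock the cups and other things about.

Things in the scene. Friction and masses are not known exactly. Their poses are not given: they have to be found in the camera images.
- barrel: Extruder barrel: clear straight level tube, 200 mm long, bore 32 mm, outside 40 mm (46 mm at the rims), fixed on a dark wooden stand. Two saddles, 57 mm wide and up to 93 mm high, hold it 24-46 and 124-146 mm from the blue end. Origin on the table under the tube's middle; +x along the tube from the blue-rimmed inlet to the metal-rimmed outlet (the way to push), z up.
- barrel_in (a point): Centre of the bore at the blue-rimmed inlet, 85 mm above the table; axes as the barrel.
- barrel_out (a point): Centre of the bore at the outlet over the tray, 85 mm above the table; axes as the barrel.
- piston: Orange plastic cylinder, 29 mm in diameter, 40 mm long, about 35 g, jammed in the tube with its near face 65 to 105 mm inside the inlet. Origin at its centre, x along it. A black spring strip on the roof of the bore, 57 to 168 mm inside the inlet, presses on it; it takes about 5 to 11 N to shift. Under the strip at least 27 mm of the bore's height stays free.
- tray: Blue open tray fixed under the outlet, 140 mm along its x, 130 mm along y, 45 mm high, walls 5 mm, floor about 5 mm. Origin under its centre.
- rack: Fixed wooden rack, base 300 x 75 mm. Origin on the table under the middle of the parked rod, +x towards the brass tip. The rod's tail half lies in a slot 28 mm wide (x -160 to -20 mm) between walls 60 mm high, too tight for fingers; its tip end on a fork (x 120 to 140 mm, 44 mm wide, 42 mm high). In between both sides of the rod are free. The rod lifts straight up out of it.
- rod: Loose push rod, 20 mm in diameter, 320 mm long, about 180 g: wood, the first 50 mm brass, the last 20 mm red. Parked level in the rack, its axis 35 mm above the table. Origin at the middle of its length, x along it towards the brass tip. It balances about 60 mm from the origin towards the tip; held in the air by the tail it droops.
- rod_tip (a point): Centre of the rod's brass end face, 160 mm along +x from the rod's origin.
- rod_tail (a point): Centre of the rod's red end face, 160 mm along -x from the rod's origin.
- cup_red: Brown-red cup, 72 mm wide, 75 mm high; leave alone. Origin under its centre.
- cup_blue: Blue cup, same size; leave alone.
- cup_green: Green cup, same size; leave alone.
- jar: Amber glaze jar with a white cap, 60 mm wide, 80 mm high; leave alone.
- bowl: Yellow bowl, 130 mm wide, 50 mm high; leave alone.
- brush: Brush with a red handle lying on the table, some 200 mm long; leave alone.
- rib: Wooden potter's rib, flat 100 x 50 x 8 mm; leave alone.

How it is judged:
By the outcome, as a careful person would: the job done as asked, in the order asked, and still so for the second after the job is handed in, with the robot touching nothing.
It also fails if it takes over 59 s, if anything falls off the work surface, if the arm or the gripper's body presses on something with over 40 N, if the wrist force passes 120 N, or if a joint passes its speed limit or range.

### The arm

A 7-joint arm with a two-finger parallel gripper is mounted at the origin on the work surface. World frame = base frame: x ahead of the robot, y to its left, z up, the work surface at z = 0. Lengths are in m, angles in degrees, forces in N, time in s.
With the tool pointing down it reaches from about 0.425 to 0.875 m from the base axis. Payload 4.7 kg.
Tool frame: the origin (TCP) lies between the finger pads; the fingertips stand env.tip_reach ahead of it and the grasp point (between the pads) lies 2 mm behind it (env.tip_reach is the distance from the TCP to the fingertips, in m); z points along the fingers, y is the line along which they close (so a half turn about z gives the same grasp; the last joint's range is limited). The gripper opens to 87 mm and grips with 3 to 60 N. Pads are 19 mm wide; open, the fingers measure 117 mm over their backs; the gripper's body (75 mm by 190 mm) begins 51 mm behind the grasp point.
Start: joints at [-67.89, 18.392, -4.016, 83.108, 1.295, 78.541, -3.26], TCP at [0.236, 0.606, 0.24] pointing down, gripper open.
Joint ranges: [-163.93, 163.93], [-17.29, 119.83], [-79.2, 71.16], [3.27, 140.29], [-89.18, 269.18], [5.43, 117.66], [-154.24, 154.24]. Speed limits (degrees/s): [147.25, 147.25, 180, 180, 180, 180, 180].

### API

Orientations are given as [roll, pitch, yaw] about the fixed x, y, z axes, in that order (R = Rz(yaw) Ry(pitch) Rx(roll)).
In Python, from cell import env gives the robot as it stands.
- The arm moves only by the shell command python3 steer.py 'ROWS' [FORCE]. ROWS is rows parted by semicolons, their numbers by spaces, 1 to 8 of them, each of 5 numbers: dx, dy, dz in m, then a turn about the tool's z in degrees, then the finger opening in m; each row is the pose to reach, as a shift and turn from the pose commanded when the command began, along the tool's axes at that moment; what a row does not reach only later rows make up. A row lasts 1/12 s, in which the tool goes at most 0.0417 m and 7.16 degrees, less where a joint would pass 70% of its speed; a pose out of reach is approached as far as the arm can. The fingers move at their own pace and stop on an object; FORCE is the grip in N (left out, the last holds). Time passes only in rows, so rows that do not move let the fingers close. It prints the time, the measured TCP pose, the force, the opening and the grip force at its end.
- env.get_obs(): the state, without advancing time (a new reading comes with each control period).
- env.read_camera(name): name is "scene" or "top" or "wrist"; returns a dict with "color" (400x640x3 uint8, blue, green, red), "fx", "fy", "cx", "cy" (pixels), "world_from_camera" (4x4, takes a point from camera to world coordinates). Camera axes: x right, y down, z forward; pixel columns grow to the right and rows downward; lengths in m; the calibration is good to about 2 mm. The wrist camera is an equidistant fisheye: a pixel r from the principal point sees the ray r / f radians off the axis. A picture is of the moment at which its call begins. There is no depth.
- env.sign_off(): hands the job in; it is judged then, once.
The state is a dict: "time_s": time; "qpos": joint angles; "joint_velocities": joint speeds; "effort": joint torques, N m; "tool_pos": TCP position; "tool_rot": TCP orientation; "force": force on the tool from outside, world axes, zero at the start; "wrist_torque": the same for the moment, N m; "grip_width": finger opening in m; "grasp_force": force on a finger pad.
Only numpy, scipy, OpenCV 4.12 (cv2) and the standard library are available. Lean on these libraries where they do the work, as an engineer would, in place of code of your own. Each camera call takes 0.05 s, during which the arm holds its last target. There are 200 camera calls.

## Working session

There is one attempt and no reset: what is moved stays moved. The work goes in short steps, Python scripts to look and compute and a shell command to move; the robot and the scene stay as the last step left them, time stands still between calls to the robot, and variables do not carry over. Pictures are saved under pics/ and viewed, at most 10 in all, crops included, and the job is handed in when it is done.

```bash
ls; mkdir -p pics; python3 - <<'E'
from cell import env
import cv2,numpy as np
o=env.get_obs();print({k:np.round(v,3).tolist() for k,v in o.items()},env.tip_reach)
for n in("top","scene"):
    c=env.read_camera(n);cv2.imwrite(f"pics/{n}0.png",c["color"]);print(n,c["fx"],c["fy"],c["cx"],c["cy"],np.round(c["world_from_camera"],4).tolist())
E
```

```text
cell.py
pics
steer.py
{'time_s': 0.0, 'qpos': [-67.89, 18.439, -4.016, 83.176, 1.296, 78.54, -3.26], 'joint_velocities': [-0.066, 0.023, 0.079, -0.023, 0.029, -0.008, -0.014], 'effort': [0.0, -49.128, -0.404, -31.252, -0.064, 0.044, 0.0], 'tool_pos': [0.236, 0.605, 0.238], 'tool_rot': [-179.891, 0.006, 158.699], 'force': [0.008, -0.571, -0.209], 'wrist_torque': [0.014, 0.006, -0.028], 'grasp_force': 0.0, 'grip_width': 0.087} 0.017
top 447.3026038937693 447.3026038937693 314.22471082419014 197.10380307629353 [[-0.0231, -0.974, 0.2255, 0.259], [-0.9997, 0.0222, -0.0067, 0.0201], [0.0016, -0.2256, -0.9742, 1.4944], [0.0, 0.0, 0.0, 1.0]]
scene 366.01455944987725 366.01455944987725 317.027869100803 203.92068534159984 [[0.7412, 0.5367, -0.4033, 0.9898], [0.6713, -0.586, 0.4538, -0.4534], [0.0072, -0.6071, -0.7946, 0.9075], [0.0, 0.0, 0.0, 1.0]]
```

View pics/top0.png

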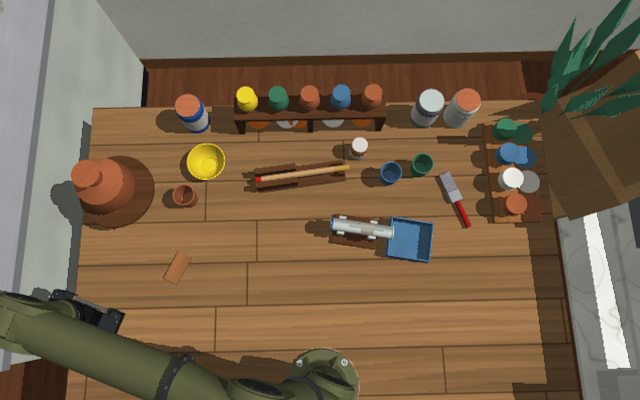

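View pics/scene0.png

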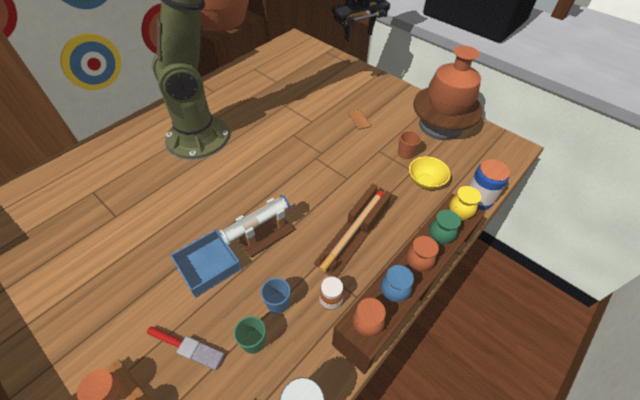

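The top view shows the rod from tail (258,180) to tip (349,167), the barrel from inlet (333,226) to outlet (393,232), and the tray around (411,240). The scene view agrees, with the blue rim at about (285,203). Next I'll enlarge both views.

```bash
python3 - <<'E'
import cv2
a=cv2.imread("pics/top0.png")[150:270,245:445];cv2.imwrite("pics/topc.png",cv2.resize(a,None,fx=4,fy=4,interpolation=cv2.INTER_CUBIC))
a=cv2.imread("pics/scene0.png")[175:300,170:400];cv2.imwrite("pics/scenec.png",cv2.resize(a,None,fx=3.4,fy=3.4,interpolation=cv2.INTER_CUBIC))
E
```

```text
(no output)
```

View pics/topc.png

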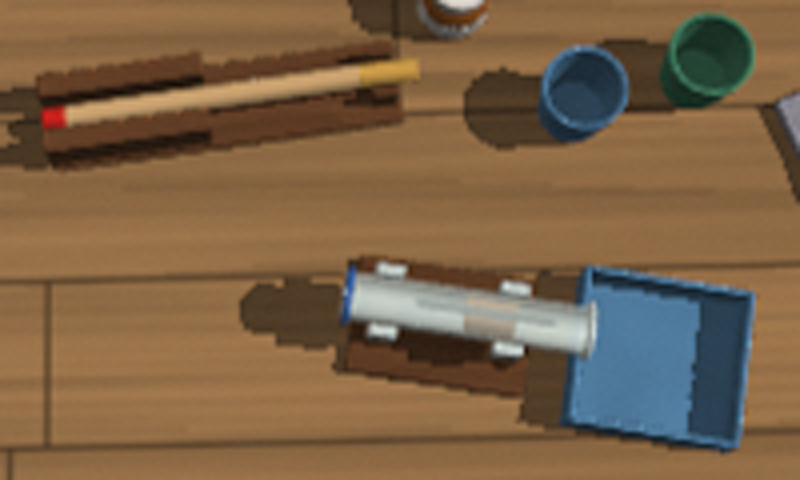

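View pics/scenec.png

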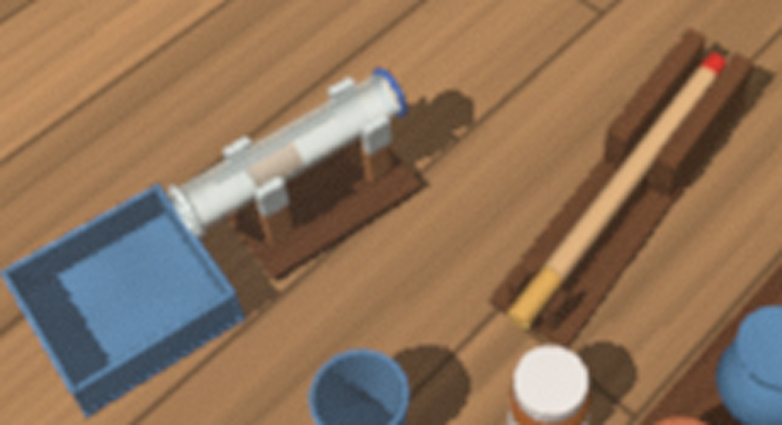

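Top crop: rod tail (43,118) and tip (419,69); inlet rim centre (347,295), outlet rim centre (593,330); piston spans u 465–515. Scene crop: tip (521,317), tail (714,60), inlet about (394,91), outlet about (181,210).

```bash
cat > h.py <<'E'
import numpy as np
from cell import env
def ray(c,u,v):
    M=np.array(c["world_from_camera"]);d=M[:3,:3]@[(u-c["cx"])/c["fx"],(v-c["cy"])/c["fy"],1];return M[:3,3],d
def atz(c,u,v,z):
    p,d=ray(c,u,v);return p+d*(z-p[2])/d[2]
def tri(a,b):
    (p,d),(q,e)=a,b;s=np.linalg.lstsq(np.c_[d,-e],q-p,rcond=None)[0];x,y=p+s[0]*d,q+s[1]*e;return (x+y)/2,np.linalg.norm(x-y)
E
python3 - <<'E'
from h import *
t=env.read_camera("top");s=env.read_camera("scene")
T=lambda u,v:(245+(u+.5)/4-.5,150+(v+.5)/4-.5)
S=lambda u,v:(170+(u+.5)/3.4-.5,175+(v+.5)/3.4-.5)
P=dict(tail=((43,118),(714,60),.037),tip=((419,69),(521,317),.037),inl=((347,295),(394,91),.085),out=((593,330),(181,210),.085),p1=((465,311),None,.085),p2=((515,318),None,.085),bc=((585,75),(360,355),.075),jar=((455,5),(552,375),.08))
R={}
for k,(a,b,z) in P.items():
    R[k]=atz(t,*T(*a),z);print(k,"top",R[k].round(4),end=" ")
    if b: print("scene",atz(s,*S(*b),z).round(4),"tri",tri(ray(t,*T(*a)),ray(s,*S(*b)))[0].round(4))
for a,b in(("tail","tip"),("inl","out")):
    d=R[b]-R[a];print(np.linalg.norm(d),np.degrees(np.arctan2(d[1],d[0])))
print(np.linalg.norm(R["p1"]-R["inl"]),np.linalg.norm(R["p2"]-R["inl"]))
E
cat >> h.py <<'E'
from scipy.spatial.transform import Rotation as Ro
def go(p,yaw):
    o=env.get_obs();R=Ro.from_euler("xyz",o["tool_rot"],degrees=True).as_matrix()
    d=np.array(p)-o["tool_pos"];t=(o["tool_rot"][2]-yaw+90)%180-90
    print("shift",(R.T@d).round(4),"turn",round(t,2),"rows",max(np.linalg.norm(d)/.0417,abs(t)/7.16).round(1),"pos",np.round(o["tool_pos"],4),np.round(o["tool_rot"],2),"F",np.round(o["force"],1),"tau",np.round(o["wrist_torque"],2),"q",np.round(o["qpos"],0))
E
python3 -c "
from h import *
go([.682,.043,.2],96.5)"
```

```text
shift [-0.6197 -0.3618  0.0394] turn 62.2 rows 17.2 pos [0.2361 0.6053 0.2389] [-1.7993e+02  1.0000e-02  1.5870e+02] F [ 0.2 -0.3  0.5] tau [-0.08  0.08  0.02] q [-68.  18.  -4.  83.   1.  79.  -3.]
```

```bash
python3 steer.py '-.31 -.18 0 31 .087;-.31 -.18 0 31 .087;-.31 -.18 0 31 .087;-.31 -.18 0 31 .087;-.31 -.18 0 31 .087;-.31 -.18 0 31 .087;-.31 -.18 0 31 .087;-.31 -.18 0 31 .087' 40; python3 -c "
from h import *
go([.682,.043,.2],96.5)"
```

```text
time_s: 0.87
tool_pos: [0.4447, 0.3431, 0.2396]
tool_rot: [180.0, -0.0, 127.7]
force: [-0.2, 0.2, -0.8]
grip_width: 0.0872
grasp_force: 0.0
shift [-0.3826  0.0041  0.0395] turn 31.21 rows 9.2 pos [0.4447 0.3431 0.2396] [ 1.7998e+02 -1.0000e-02  1.2771e+02] F [-0.2  0.2 -0.8] tau [ 0.01 -0.09  0.01] q [-50.   8.  11.  96.  -1.  76.  -1.]
```

```bash
python3 steer.py '-.383 .004 .04 31.2 .087;-.383 .004 .04 31.2 .087;-.383 .004 .04 31.2 .087;-.383 .004 .04 31.2 .087;-.383 .004 .04 31.2 .087;-.383 .004 .04 31.2 .087;-.383 .004 .04 31.2 .087;-.383 .004 .04 31.2 .087';  python3 steer.py '-.06 0 0 0 .087;-.06 0 0 0 .087;-.06 0 0 0 .087;-.06 0 0 0 .087'; python3 - <<'E'
from h import *
import cv2
go([.682,.043,.2],96.5)
c=env.read_camera("wrist");cv2.imwrite("pics/w1.png",c["color"]);print(c["fx"],c["cx"],c["cy"],np.round(c["world_from_camera"],3).tolist())
E
```

```text
time_s: 1.53
tool_pos: [0.6502, 0.0833, 0.2047]
tool_rot: [180.0, -0.0, 96.5]
force: [-0.1, 0.5, 0.3]
grip_width: 0.0869
grasp_force: 0.0
time_s: 1.87
tool_pos: [0.6561, 0.0231, 0.2046]
tool_rot: [-180.0, 0.0, 96.3]
force: [0.1, 1.4, 0.3]
grip_width: 0.087
grasp_force: 0.0
shift [0.0169 0.0279 0.0046] turn -0.21 rows 0.8 pos [0.6561 0.0231 0.2046] [-1.7997e+02  1.0000e-02  9.6290e+01] F [0.1 1.4 0.3] tau [-0.    0.01 -0.03] q [-25.  21.  26.  86. -10.  75.   9.]
309.70691628693146 317.9153291240086 198.55034728918437 [[0.994, 0.105, 0.03, 0.646], [0.109, -0.953, -0.282, 0.101], [-0.001, 0.283, -0.959, 0.35], [0.0, 0.0, 0.0, 1.0]]
```

View pics/w1.png

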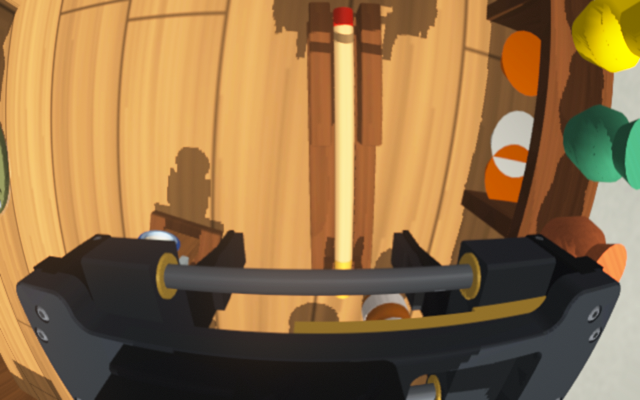

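The wrist view shows the rod running along column ~344: red tail at (343,16), wood/brass boundary near (344,263).

```bash
cat >> h.py <<'E'
def fish(c,u,v,z):
    M=np.array(c["world_from_camera"]);a=np.array([u-c["cx"],v-c["cy"]]);r=np.linalg.norm(a);th=r/c["fx"]
    d=M[:3,:3]@np.r_[a/r*np.sin(th),np.cos(th)];p=M[:3,3];return p+d*(z-p[2])/d[2]
E
python3 - <<'E'
from h import *
c=env.read_camera("wrist")
for u,v in((343.5,8),(343.5,24),(344,120),(344.5,200),(343.5,263)): print(fish(c,u,v,.038).round(4))
E
```

```text
[0.6591 0.2125 0.038 ]
[0.661  0.1949 0.038 ]
[0.6728 0.0964 0.038 ]
[0.6841 0.0138 0.038 ]
[ 0.6937 -0.0604  0.038 ]
```

```bash
python3 -c "
from h import *
go([.680,.043,.1],97)"
```

```text
shift [0.0128 0.0257 0.1047] turn -0.39 rows 2.6 pos [0.656  0.0271 0.2047] [-1.7999e+02 -9.0000e-02  9.6610e+01] F [ 0.4  0.5 -1.3] tau [-0.03  0.04 -0.04] q [-25.  21.  26.  86. -10.  75.   9.]
```

```bash
python3 steer.py '.013 .026 0 -.4 .087;.013 .026 .04 -.4 .087;.013 .026 .08 -.4 .087;.013 .026 .105 -.4 .087;.013 .026 .105 -.4 .087;.013 .026 .105 -.4 .087'; python3 -c "
from h import *
go([.680,.043,.037],97)"
```

```text
time_s: 2.47
tool_pos: [0.6794, 0.0433, 0.0988]
tool_rot: [-179.8, -0.0, 97.1]
force: [0.3, -0.6, -0.1]
grip_width: 0.0871
grasp_force: 0.0
shift [-0.0004  0.0007  0.0618] turn 0.06 rows 1.5 pos [0.6794 0.0433 0.0988] [-1.7983e+02 -5.0000e-02  9.7060e+01] F [ 0.3 -0.6 -0.1] tau [-0.11 -0.03  0.05] q [-24.  29.  24.  88. -13.  66.  10.]
```

```bash
python3 steer.py '0 0 .025 0 .087;0 0 .045 0 .087;0 0 .062 0 .087;0 0 .062 0 .05;0 0 .062 0 .03;0 0 .062 0 .015;0 0 .062 0 .01;0 0 .062 0 .01' 40; python3 steer.py '0 0 0 0 .01;0 0 0 0 .01;0 0 0 0 .01;0 0 0 0 .01;0 0 0 0 .01' 55; python3 -c "
from h import *
go([.680,.043,.1],97)"
```

```text
time_s: 3.13
tool_pos: [0.6819, 0.0412, 0.0402]
tool_rot: [179.8, -0.0, 96.9]
force: [0.5, -0.3, 0.7]
grip_width: 0.0615
grasp_force: 0.0
time_s: 3.55
tool_pos: [0.6805, 0.041, 0.0379]
tool_rot: [-180.0, -0.0, 96.9]
force: [0.0, -0.4, -0.1]
grip_width: 0.0281
grasp_force: 0.0
shift [ 0.0021 -0.0003 -0.0621] turn -0.1 rows 1.5 pos [0.6805 0.041  0.0379] [-180.    -0.    96.9] F [ 0.  -0.4 -0.1] tau [-0.09  0.05  0.04] q [-23.  32.  23.  91. -14.  60.  11.]
```

```bash
python3 steer.py '0 0 0 0 .01;0 0 0 0 .01;0 0 0 0 .01;0 0 0 0 .01;0 0 0 0 .01;0 0 0 0 .01' 55; python3 -c "
from h import *
go([.680,.043,.1],97)"
```

```text
time_s: 4.05
tool_pos: [0.6806, 0.041, 0.0379]
tool_rot: [180.0, 0.0, 96.9]
force: [0.7, 0.4, -1.3]
grip_width: 0.0184
grasp_force: 55.0
shift [ 0.0021 -0.0003 -0.0621] turn -0.1 rows 1.5 pos [0.6806 0.041  0.0379] [179.99   0.    96.9 ] F [ 0.7  0.4 -1.3] tau [-0.13 -0.06  0.06] q [-23.  32.  23.  91. -14.  60.  11.]
```

```bash
python3 steer.py '0 0 -.03 0 .01;0 0 -.06 0 .01;0 0 -.09 0 .01;0 0 -.12 0 .01;0 0 -.12 0 .01;0 0 -.12 0 .01' 60; python3 -c "
from h import *
go([.532,.148,.16],80)"
```

```text
time_s: 4.55
tool_pos: [0.6817, 0.041, 0.1602]
tool_rot: [179.8, -0.0, 96.9]
force: [-0.0, 0.5, -1.6]
grip_width: 0.019
grasp_force: 60.0
shift [ 0.1242 -0.1358 -0.0003] turn 16.89 rows 4.4 pos [0.6817 0.041  0.1602] [ 1.7977e+02 -2.0000e-02  9.6890e+01] F [-0.   0.5 -1.6] tau [ 0.03  0.08 -0.03] q [-24.  26.  25.  85. -11.  72.   9.]
```

```bash
python3 steer.py '.03 -.03 0 4 .01;.06 -.06 0 8 .01;.09 -.09 0 12 .01;.11 -.12 0 15 .01;.124 -.136 0 16.9 .01;.124 -.136 0 16.9 .01;.124 -.136 0 16.9 .01;.124 -.136 0 16.9 .01'; python3 - <<'E'
from h import *
import cv2
go([.532,.148,.085],80)
a=[]
for n,(x,y) in dict(top=(295,190),scene=(200,140)).items():
    c=env.read_camera(n)["color"];cv2.imwrite(f"pics/{n}2.png",c);a.append(cv2.resize(c[y:y+95,x:x+130],None,fx=6,fy=3*2,interpolation=cv2.INTER_CUBIC)[:,:780])
w=env.read_camera("wrist")["color"];cv2.imwrite("pics/w2.png",w)
m=np.vstack([cv2.resize(i,(780,300)) if 0 else i for i in a]);m=cv2.resize(m,(410,600));print(m.shape)
s=env.read_camera("scene")["color"][130:260,200:390];cv2.imwrite("pics/s2c.png",cv2.resize(s,None,fx=4,fy=4,interpolation=cv2.INTER_CUBIC))
t=env.read_camera("top")["color"][150:270,270:420];cv2.imwrite("pics/t2c.png",cv2.resize(t,None,fx=5,fy=5,interpolation=cv2.INTER_CUBIC))
E
```

```text
time_s: 5.22
tool_pos: [0.5306, 0.147, 0.1571]
tool_rot: [-180.0, 0.1, 80.0]
force: [0.6, -0.1, -2.1]
grip_width: 0.0181
grasp_force: 60.0
shift [0.0013 0.0013 0.0721] turn -0.0 rows 1.7 pos [0.5306 0.147  0.1571] [-1.7997e+02  7.0000e-02  8.0000e+01] F [ 0.6 -0.1 -2.1] tau [-0.08  0.01 -0.01] q [-41.  10.  25. 104.  -5.  67. -24.]
(600, 410, 3)
```

View pics/s2c.png

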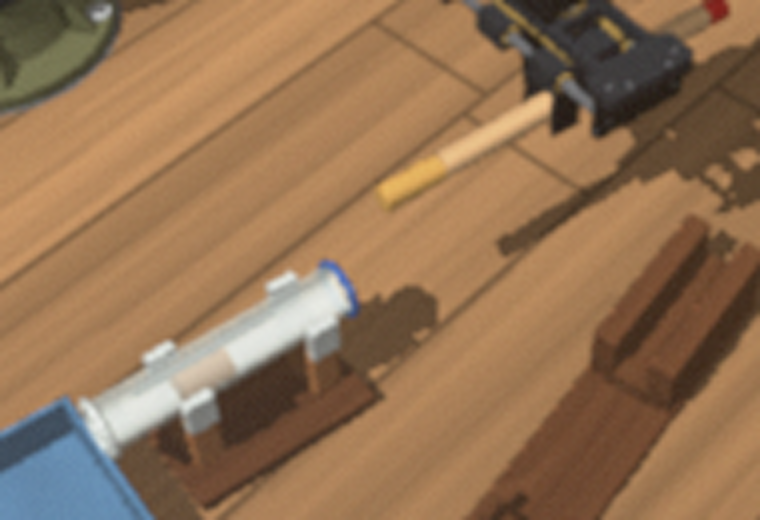

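View pics/w2.png

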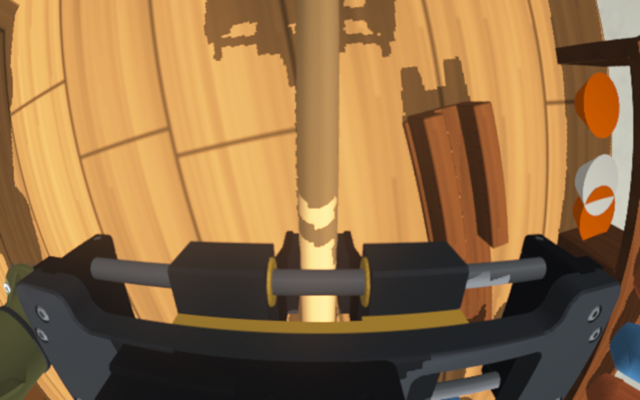

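The scene crop shows the rod level and roughly parallel to the barrel, with its tip at (387,197) and the inlet at (341,289). The wrist view shows it held straight between the pads. Next I lower it to bore height and check the alignment.

```bash
python3 steer.py '.001 .001 .03 0 .01;.001 .001 .05 0 .01;.001 .001 .07 0 .01;.001 .001 .07 0 .01;.001 .001 .07 0 .01;.001 .001 .07 0 .01'; python3 - <<'E'
from h import *
import cv2
go([.532,.148,.087],80)
t=env.read_camera("top")["color"][190:250,280:400]
s=env.read_camera("scene")["color"][165:245,215:335]
f=lambda i,h:cv2.resize(i,None,fx=5.,fy=5.,interpolation=cv2.INTER_CUBIC)
a,b=cv2.resize(t,None,fx=4.5,fy=4.5,interpolation=cv2.INTER_CUBIC),cv2.resize(s[:72],None,fx=4.5,fy=4.5,interpolation=cv2.INTER_CUBIC)
m=np.vstack([a,b]);print(m.shape);cv2.imwrite("pics/c3.png",m)
E
```

```text
time_s: 5.97
tool_pos: [0.5328, 0.1485, 0.089]
tool_rot: [179.9, -0.0, 80.0]
force: [-0.2, 0.4, -1.1]
grip_width: 0.0183
grasp_force: 60.0
shift [-0.0006 -0.0007  0.002 ] turn -0.03 rows 0.1 pos [0.5328 0.1485 0.089 ] [ 1.7992e+02 -3.0000e-02  7.9970e+01] F [-0.2  0.4 -1.1] tau [ 0.03  0.09 -0.06] q [-40.  14.  25. 108.  -7.  59. -23.]
(594, 540, 3)
```

View pics/c3.png

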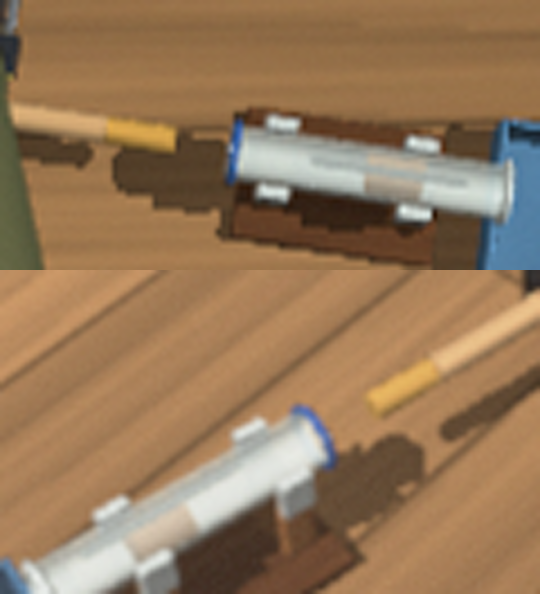

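In the top half, the tip is at (175,139), the inlet centre at (236,152) and the outlet at (508,190). In the scene half, the tip is at (375,404), the inlet at (314,438) and the outlet at about (38,586). I'll triangulate these.

```bash
python3 - <<'E'
from h import *
t=env.read_camera("top");s=env.read_camera("scene")
T=lambda u,v:(280+(u+.5)/4.5-.5,190+(v+.5)/4.5-.5)
S=lambda u,v:(215+(u+.5)/4.5-.5,165+(v-270+.5)/4.5-.5)
R={}
for k,a,b in(("tip",(175,139),(375,404)),("bnd",(106,128.5),(438,367)),("inl",(236,152),(314,438)),("p1",(366,171),(191,506)),("out",(508,190),(34,586))):
    R[k],e=tri(ray(t,*T(*a)),ray(s,*S(*b)));print(k,R[k].round(4),e.round(4),atz(t,*T(*a),.085).round(4),atz(s,*S(*b),.085).round(4))
o=env.get_obs();print("tip by TCP",np.array(o["tool_pos"])-.152*np.array([np.cos(np.radians(80)),np.sin(np.radians(80)),0]))
E
```

```text
tip [0.5092 0.0006 0.0887] 0.0052 [ 0.5083 -0.0015  0.085 ] [0.5085 0.0048 0.085 ]
bnd [0.5181 0.0496 0.0894] 0.0061 [0.517  0.0473 0.085 ] [0.5173 0.0549 0.085 ]
inl [ 0.4989 -0.043   0.086 ] 0.0037 [ 0.498  -0.0445  0.085 ] [ 0.4993 -0.041   0.085 ]
p1 [ 0.4829 -0.1331  0.0903] 0.0057 [ 0.4822 -0.1361  0.085 ] [ 0.4812 -0.1287  0.085 ]
out [ 0.4645 -0.2334  0.0979] 0.0 [ 0.4664 -0.2357  0.085 ] [ 0.4561 -0.2299  0.085 ]
tip by TCP [ 0.50639366 -0.00084524  0.08933835]
```

```bash
python3 steer.py '0 -.002 .004 0 .01;-.02 -.002 .004 0 .01;-.04 -.002 .004 0 .01;-.055 -.002 .004 0 .01;-.07 -.002 .004 0 .01;-.085 -.002 .004 0 .01;-.085 -.002 .004 0 .01;-.085 -.002 .004 0 .01'; python3 - <<'E'
from h import *
import cv2
go([.532,.148,.087],80)
t=env.read_camera("top")["color"][190:250,280:400]
s=env.read_camera("scene")["color"][165:237,215:335]
m=np.vstack([cv2.resize(i,None,fx=4.5,fy=4.5,interpolation=cv2.INTER_CUBIC) for i in(t,s)]);cv2.imwrite("pics/c4.png",m)
E
```

```text
time_s: 6.83
tool_pos: [0.5151, 0.0645, 0.0842]
tool_rot: [180.0, -0.0, 79.9]
force: [-0.4, 0.5, -1.4]
grip_width: 0.0184
grasp_force: 60.0
shift [ 0.0851  0.0019 -0.0028] turn -0.13 rows 2.0 pos [0.5151 0.0645 0.0842] [ 1.7998e+02 -5.0000e-02  7.9870e+01] F [-0.4  0.5 -1.4] tau [ 0.04  0.06 -0.05] q [-35.  11.  28. 113.  -6.  58. -15.]
```

View pics/c4.png

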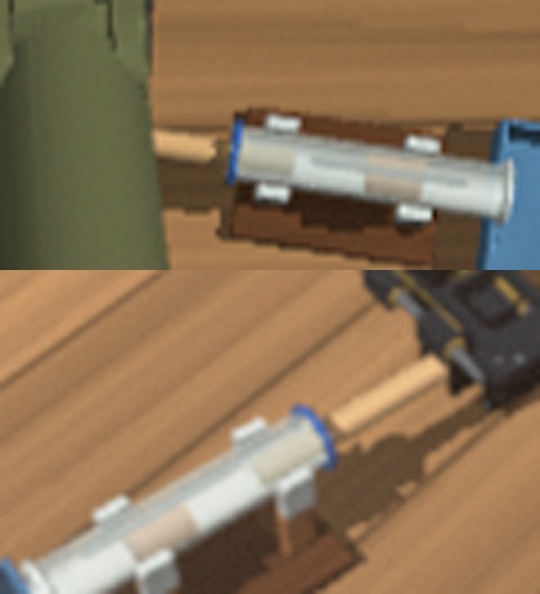

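The tip is about 40 mm inside the bore and centred at the inlet, with no contact force. I'll push on.

```bash
python3 steer.py '-.012 0 0 0 .01;-.024 0 0 0 .01;-.036 0 0 0 .01;-.045 0 0 0 .01;-.052 0 0 0 .01;-.052 0 0 0 .01'; python3 steer.py '-.008 0 0 0 .01;-.016 0 0 0 .01;-.024 0 0 0 .01;-.032 0 0 0 .01;-.034 0 0 0 .01;-.034 0 0 0 .01'; python3 - <<'E'
from h import *
import cv2
go([.532,.148,.087],80)
for n in("top","scene"):cv2.imwrite(f"pics/{n}5.png",env.read_camera(n)["color"])
a,b=cv2.imread("pics/top0.png"),cv2.imread("pics/top5.png")
print(np.abs(a[200:245,335:395].astype(int)-b[200:245,335:395]).sum(2).max(0))
E
```

```text
time_s: 7.43
tool_pos: [0.5059, 0.0127, 0.0841]
tool_rot: [180.0, -0.0, 79.9]
force: [0.1, 0.2, -1.3]
grip_width: 0.0189
grasp_force: 60.0
time_s: 7.93
tool_pos: [0.5006, -0.0174, 0.0842]
tool_rot: [180.0, -0.2, 80.1]
force: [1.1, 4.5, -1.5]
grip_width: 0.0189
grasp_force: 60.0
shift [ 0.1683  0.0024 -0.0023] turn 0.07 rows 4.0 pos [ 0.5006 -0.0174  0.0842] [179.97  -0.18  80.07] F [ 1.1  4.5 -1.5] tau [ 0.98 -0.1   0.01] q [-30.   9.  31. 115.  -6.  57.  -6.]
[315 320 324 331 356 360 357 368 377 404 304 104 106 101  99 103 105 118
 110 106  98 109 107 109 119  91 114  96  97 102 133 135 121 129 129  96
  32  38  66 145 126 131 131 129 141 139 140 136  85  37  40  36  35  35
  32  33  34  34  37  26]
```

```bash
python3 steer.py '0 0 0 0 .03;0 0 0 0 .05;0 0 0 0 .06;0 0 0 0 .06;0 0 0 0 .06;0 0 0 0 .06'; python3 steer.py '.03 0 0 0 .06;.06 0 .002 0 .06;.09 0 .004 0 .06;.12 0 .005 0 .06;.12 0 .005 0 .06;.12 0 .005 0 .06'; python3 - <<'E'
from h import *
import cv2
go([.5006+.12*np.cos(np.radians(80)),-.0174+.12*np.sin(np.radians(80)),.079],80)
w=env.read_camera("wrist");cv2.imwrite("pics/w6.png",w["color"])
s=env.read_camera("scene")["color"][125:245,225:385]
m=np.hstack([cv2.resize(s,(400,300),interpolation=cv2.INTER_CUBIC),cv2.resize(w["color"],(400,250))[[*range(250)]+[249]*50]]);cv2.imwrite("pics/c6.png",m)
E
```

```text
time_s: 8.53
tool_pos: [0.5002, -0.0199, 0.084]
tool_rot: [180.0, 0.0, 80.0]
force: [0.9, -0.6, 0.2]
grip_width: 0.0505
grasp_force: 0.0
time_s: 9.03
tool_pos: [0.5209, 0.1006, 0.0787]
tool_rot: [-180.0, 0.0, 80.2]
force: [-0.0, -1.3, 0.4]
grip_width: 0.0599
grasp_force: 0.0
shift [ 0.0002  0.0005 -0.0003] turn 0.24 rows 0.0 pos [0.5209 0.1006 0.0787] [-1.7999e+02  2.0000e-02  8.0240e+01] F [-0.  -1.3  0.4] tau [-0.1  0.1 -0. ] q [-37.  13.  26. 111.  -7.  57. -18.]
```

View pics/c6.png

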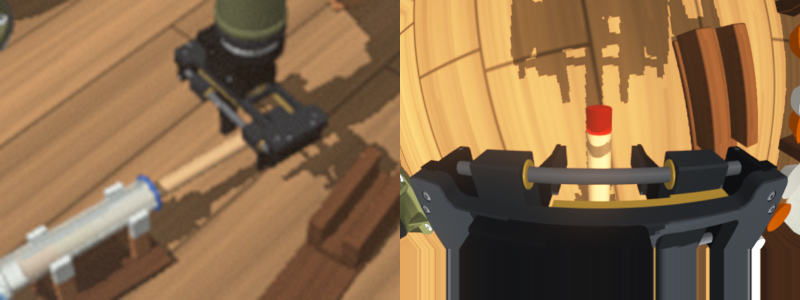

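The rod lies level and straddled by the open fingers, with its red tail just behind the gripper. I'll regrip and push.

```bash
python3 steer.py '0 0 0 0 .03;0 0 0 0 .01;0 0 0 0 .01;0 0 0 0 .01;0 0 0 0 .01;0 0 0 0 .01;0 0 0 0 .01;0 0 0 0 .01' 60; python3 steer.py '0 0 0 0 .01;0 0 0 0 .01;0 0 -.002 0 .01;0 0 -.002 0 .01'; python3 steer.py '-.01 0 0 0 .01;-.02 0 0 0 .01;-.03 0 0 0 .01;-.04 0 0 0 .01;-.04 0 0 0 .01'
```

```text
time_s: 9.8
tool_pos: [0.521, 0.0986, 0.079]
tool_rot: [180.0, 0.0, 80.0]
force: [-0.6, -0.3, 0.5]
grip_width: 0.0185
grasp_force: 60.0
time_s: 10.13
tool_pos: [0.521, 0.0987, 0.0811]
tool_rot: [180.0, -0.0, 80.0]
force: [0.1, -0.9, 0.1]
grip_width: 0.019
grasp_force: 60.0
time_s: 10.55
tool_pos: [0.514, 0.0586, 0.0812]
tool_rot: [180.0, -0.0, 80.0]
force: [1.3, 0.6, -1.1]
grip_width: 0.0185
grasp_force: 60.0
```

```bash
python3 steer.py '-.01 0 0 0 .01;-.02 0 0 0 .01;-.03 0 0 0 .01;-.04 0 0 0 .01;-.046 0 0 0 .01;-.046 0 0 0 .01;-.046 0 0 0 .01'; python3 - <<'E'
from h import *
import cv2
c=env.read_camera("top");b=c["color"];s=env.read_camera("scene");sc=s["color"];cv2.imwrite("pics/top7.png",b);cv2.imwrite("pics/scene7.png",sc)
for nm,im,cam,sl in(("top",b,c,(195,275,370,445)),("scene",sc,s,(210,300,165,260))):
    old=cv2.imread(f"pics/{nm}0.png");r=im[sl[0]:sl[1],sl[2]:sl[3]].astype(int);o=old[sl[0]:sl[1],sl[2]:sl[3]].astype(int)
    m=((r[...,2]-r[...,0]>40)&(np.abs(r-o).sum(2)>60)).astype(np.uint8)
    n,l,st,ce=cv2.connectedComponentsWithStats(m)
    for i in range(1,n):
        if st[i,4]>8:
            u,v=ce[i]+[sl[2],sl[0]];print(nm,st[i]+[sl[2],sl[0],0,0,0],"bgr",r[l==i].mean(0).round(),atz(cam,u,v,.02).round(3),atz(cam,u,v,.085).round(3))
E
```

```text
time_s: 11.13
tool_pos: [0.5059, 0.0131, 0.0809]
tool_rot: [-180.0, 0.0, 79.9]
force: [-0.1, -0.1, -0.8]
grip_width: 0.0187
grasp_force: 60.0
top [394 231   5   6  24] bgr [ 79. 147. 187.] [ 0.47  -0.257  0.02 ] [ 0.461 -0.245  0.085]
top [406 236  14  12 110] bgr [ 33.  99. 191.] [ 0.441 -0.312  0.02 ] [ 0.433 -0.297  0.085]
scene [217 236   9   8  53] bgr [ 99. 161. 202.] [ 0.424 -0.224  0.02 ] [ 0.465 -0.241  0.085]
scene [192 256  18  15 167] bgr [ 65. 122. 216.] [ 0.443 -0.309  0.02 ] [ 0.483 -0.319  0.085]
```

Both cameras place the orange piston at (0.442, -0.310, z≈0.02), which is on the tray floor. The brass tip is showing just past the outlet. Next I release and retreat upwards.

```bash
python3 steer.py '0 0 .001 0 .03;0 0 .001 0 .05;0 0 .001 0 .07;0 0 .001 0 .07;0 0 .001 0 .07;0 0 .001 0 .07;0 0 .001 0 .07'; python3 steer.py '0 0 -.02 0 .07;0 0 -.05 0 .07;0 0 -.08 0 .07;0 0 -.12 0 .07;0 0 -.12 0 .07;0 0 -.12 0 .07;0 0 -.12 0 .07;0 0 -.12 0 .07'; python3 - <<'E'
from h import *
import cv2
b=env.read_camera("top")["color"];s=env.read_camera("scene")["color"]
for n,i,(x,y,X,Y) in(("top",b,(385,215,440,265)),("scene",s,(165,210,260,300))):
    o=cv2.imread(f"pics/{n}7.png");print(n,"change at tray",np.abs(i[y:Y,x:X].astype(int)-o[y:Y,x:X]).sum(2).max())
r=s.astype(int);z=cv2.imread("pics/scene0.png")
m=(np.abs(r-z).sum(2)>120).astype(np.uint8);n,l,st,ce=cv2.connectedComponentsWithStats(m)
print([t.tolist() for t in st[1:] if t[4]>12])
E
```

```text
time_s: 11.82
tool_pos: [0.5061, 0.0141, 0.08]
tool_rot: [180.0, -0.0, 80.0]
force: [-0.1, -0.3, 0.4]
grip_width: 0.0571
grasp_force: 0.0
time_s: 12.48
tool_pos: [0.5051, 0.014, 0.1987]
tool_rot: [-179.9, 0.0, 80.0]
force: [-0.3, -0.5, -0.2]
grip_width: 0.0698
grasp_force: 0.0
top change at tray 120
scene change at tray 47
[[127, 0, 37, 30, 390], [174, 0, 14, 15, 75], [187, 0, 18, 10, 99], [244, 0, 78, 46, 2169], [350, 0, 41, 35, 594], [161, 6, 8, 6, 30], [391, 10, 37, 23, 465], [161, 15, 4, 8, 18], [329, 28, 85, 53, 1869], [261, 35, 64, 48, 1751], [145, 45, 10, 16, 63], [150, 72, 13, 27, 179], [173, 75, 11, 7, 26], [203, 81, 3, 10, 23], [265, 82, 138, 115, 5655], [257, 88, 22, 10, 38], [225, 100, 15, 7, 19], [259, 114, 7, 5, 17], [235, 127, 12, 5, 17], [285, 152, 9, 11, 52], [310, 184, 6, 6, 26], [290, 187, 20, 13, 78], [307, 190, 24, 15, 96], [320, 192, 62, 79, 597], [217, 236, 10, 8, 48], [192, 256, 24, 15, 222]]
```

```bash
python3 steer.py '0 0 0 0 .07;0 0 0 0 .07;0 0 0 0 .07;0 0 0 0 .07;0 0 0 0 .07;0 0 0 0 .07'; python3 - <<'E'
from h import *
import cv2
for n,(x,y,X,Y) in dict(top=(385,215,440,265),scene=(165,210,260,300)).items():
    r=env.read_camera(n)["color"][y:Y,x:X].astype(int);m=(r[...,2]-r[...,0]>40).astype(np.uint8)
    _,l,st,ce=cv2.connectedComponentsWithStats(m);print(n,[(t+[x,y,0,0,0]).tolist() for t in st[1:] if t[4]>12])
print(env.sign_off())
E
```

```text
time_s: 13.08
tool_pos: [0.5061, 0.014, 0.1999]
tool_rot: [180.0, -0.0, 80.0]
force: [-0.2, -0.5, 0.2]
grip_width: 0.0705
grasp_force: 0.0
top [[385, 215, 55, 50, 788], [394, 231, 4, 6, 21], [406, 236, 14, 12, 110]]
scene [[165, 210, 95, 90, 4869], [217, 236, 9, 8, 51], [192, 256, 18, 15, 167]]
the job is handed in; nothing more can be done
None
```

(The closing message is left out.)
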